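Heft the stock canisters and hold up the full one

TASK

Three identical closed canisters of stock tablets stand in the steel caddy on the range: one is still full, the other two are nearly used up, and only the weight tells. Going from left to right as the robot sees them, heft each one by itself: lift it clear of the caddy, hold it a moment to feel its weight, and set it back home in its well before taking the next. Keep the canisters upright, leave the things around alone, and finish while still holding the heaviest canister up in the air, still and upright, its underside at least 12 cm above the range top, with the other two home in the caddy (if the right-hand one is the heaviest you may simply keep it in hand).

Things in the scene. Friction and masses are not known exactly. Their poses are not given: they have to be found in the camera images.
- caddy: fixed steel caddy, 84 mm (x) by 300 mm (y, 350 over its wire end handles), 40 mm tall; origin at the centre of its underside, y along the row of wells to the left-hand one, z up. Three 62 mm round holes in its top, 100 mm apart, lead the canisters down to its floor at z = 10 mm. Two fixed stock pots 0.45 m tall stand behind it, their fronts from x = 0.60 m on: keep the arm clear of them
- well_left (a point): centre of the floor of the left-hand (+y) well, where a canister's underside rests (10 mm above the range top); axes as the caddy
- well_middle (a point): centre of the floor of the middle well, where a canister's underside rests (10 mm above the range top); axes as the caddy
- well_right (a point): centre of the floor of the right-hand (-y) well, where a canister's underside rests (10 mm above the range top); axes as the caddy
- canister_a: closed steel canister with a flush blue lid, an upright straight-sided round tin 56 mm in diameter and 98 mm tall, origin at the centre of its underside, z up; all three look the same. The full one weighs 0.5 to 0.75 kg, the other two 0.25 to 0.35 kg; which is full changes from run to run. Grip it across its sides above the caddy, with about 40 N
- canister_b: closed steel canister with a flush blue lid, an upright straight-sided round tin 56 mm in diameter and 98 mm tall, origin at the centre of its underside, z up; all three look the same. The full one weighs 0.5 to 0.75 kg, the other two 0.25 to 0.35 kg; which is full changes from run to run. Grip it across its sides above the caddy, with about 40 N
- canister_c: closed steel canister with a flush blue lid, an upright straight-sided round tin 56 mm in diameter and 98 mm tall, origin at the centre of its underside, z up; all three look the same. The full one weighs 0.5 to 0.75 kg, the other two 0.25 to 0.35 kg; which is full changes from run to run. Grip it across its sides above the caddy, with about 40 N
- timer: bystander: white wind-up kitchen timer, 62 mm across, 50 mm tall, origin at the centre of its underside
- scoop: bystander: white measuring scoop, 109 x 48 x 26 mm, origin at the centre of its underside
- bowls: bystander: three nested red and white bowls, 160 mm across, 111 mm tall, origin at the centre of the underside
- jar: bystander: lidded glass jar, 100 mm across, 182 mm tall, origin at the centre of its underside
Mind the look-alikes: they are no part of the job. What is shaped like the canister_a but red is not meant. What is shaped like the canister_b but purple is not meant.

How it is judged (in metres and radians):
On the way, in this order (a step that is already met when the one before it is completed fails the run):
1. the left canister, and it alone, is held in the fingers clear of the caddy (distance between any of canister_a, canister_b, canister_c and well_middle below 0.008 m and distance between any of canister_a, canister_b, canister_c and well_right below 0.008 m and ((height (world z) of canister_a above 0.055 m and contact force between the fingers and canister_a above 0.5 N and contact force between canister_a and caddy below 0.05 N) or (height (world z) of canister_b above 0.055 m and contact force between the fingers and canister_b above 0.5 N and contact force between canister_b and caddy below 0.05 N) or (height (world z) of canister_c above 0.055 m and contact force between the fingers and canister_c above 0.5 N and contact force between canister_c and caddy below 0.05 N))), for 0.3 s.
2. the middle canister, and it alone, is held in the fingers clear of the caddy (distance between any of canister_a, canister_b, canister_c and well_left below 0.008 m and distance between any of canister_a, canister_b, canister_c and well_right below 0.008 m and ((height (world z) of canister_a above 0.055 m and contact force between the fingers and canister_a above 0.5 N and contact force between canister_a and caddy below 0.05 N) or (height (world z) of canister_b above 0.055 m and contact force between the fingers and canister_b above 0.5 N and contact force between canister_b and caddy below 0.05 N) or (height (world z) of canister_c above 0.055 m and contact force between the fingers and canister_c above 0.5 N and contact force between canister_c and caddy below 0.05 N))), for 0.3 s.
3. the right canister, and it alone, is held in the fingers clear of the caddy (distance between any of canister_a, canister_b, canister_c and well_left below 0.008 m and distance between any of canister_a, canister_b, canister_c and well_middle below 0.008 m and ((height (world z) of canister_a above 0.055 m and contact force between the fingers and canister_a above 0.5 N and contact force between canister_a and caddy below 0.05 N) or (height (world z) of canister_b above 0.055 m and contact force between the fingers and canister_b above 0.5 N and contact force between canister_b and caddy below 0.05 N) or (height (world z) of canister_c above 0.055 m and contact force between the fingers and canister_c above 0.5 N and contact force between canister_c and caddy below 0.05 N))), for 0.3 s.
At the end, for the whole second after the job is handed in: The heaviest canister is held still and upright (within 0.2 rad) in the fingers, its underside more than 110 mm above the range top; the other two, which are the light ones, stand free in wells of the caddy, within 8 mm of their seats and upright (((height (world z) of canister_a above 0.11 m and angle between canister_a's own z axis and vertical below 0.2 rad and linear speed of canister_a below 0.05 m/s and contact force between the fingers and canister_a above 0.5 N and ((distance between canister_b and well_left below 0.008 m or distance between canister_b and well_middle below 0.008 m or distance between canister_b and well_right below 0.008 m) and angle between canister_b's own z axis and vertical below 0.1 rad and linear speed of canister_b below 0.02 m/s and contact force between each of the arm, the fingers and canister_b below 0.1 N and contact force between canister_b and caddy between 1 and 4.2 N) and ((distance between canister_c and well_left below 0.008 m or distance between canister_c and well_middle below 0.008 m or distance between canister_c and well_right below 0.008 m) and angle between canister_c's own z axis and vertical below 0.1 rad and linear speed of canister_c below 0.02 m/s and contact force between each of the arm, the fingers and canister_c below 0.1 N and contact force between canister_c and caddy between 1 and 4.2 N)) or (height (world z) of canister_b above 0.11 m and angle between canister_b's own z axis and vertical below 0.2 rad and linear speed of canister_b below 0.05 m/s and contact force between the fingers and canister_b above 0.5 N and ((distance between canister_a and well_left below 0.008 m or distance between canister_a and well_middle below 0.008 m or distance between canister_a and well_right below 0.008 m) and angle between canister_a's own z axis and vertical below 0.1 rad and linear speed of canister_a below 0.02 m/s and contact force between each of the arm, the fingers and canister_a below 0.1 N and contact force between canister_a and caddy between 1 and 4.2 N) and ((distance between canister_c and well_left below 0.008 m or distance between canister_c and well_middle below 0.008 m or distance between canister_c and well_right below 0.008 m) and angle between canister_c's own z axis and vertical below 0.1 rad and linear speed of canister_c below 0.02 m/s and contact force between each of the arm, the fingers and canister_c below 0.1 N and contact force between canister_c and caddy between 1 and 4.2 N)) or (height (world z) of canister_c above 0.11 m and angle between canister_c's own z axis and vertical below 0.2 rad and linear speed of canister_c below 0.05 m/s and contact force between the fingers and canister_c above 0.5 N and ((distance between canister_a and well_left below 0.008 m or distance between canister_a and well_middle below 0.008 m or distance between canister_a and well_right below 0.008 m) and angle between canister_a's own z axis and vertical below 0.1 rad and linear speed of canister_a below 0.02 m/s and contact force between each of the arm, the fingers and canister_a below 0.1 N and contact force between canister_a and caddy between 1 and 4.2 N) and ((distance between canister_b and well_left below 0.008 m or distance between canister_b and well_middle below 0.008 m or distance between canister_b and well_right below 0.008 m) and angle between canister_b's own z axis and vertical below 0.1 rad and linear speed of canister_b below 0.02 m/s and contact force between each of the arm, the fingers and canister_b below 0.1 N and contact force between canister_b and caddy between 1 and 4.2 N)))); the arm keeps its last pose, push and grip.
It fails at once if a canister is tipped by more than 0.5 rad (angle between any of canister_a, canister_b, canister_c's own z axis and vertical above 0.5 rad).
It fails at once if a bystander (timer, scoop, bowls or jar) is shifted by more than 25 mm (distance of any of timer, scoop, bowls, jar from where it was at the start of the episode above 0.025 m).
It also fails if it takes over 67 s, if anything falls off the work surface, if the arm or the gripper's body presses on something with over 40 N, if the wrist force passes 120 N, or if a joint passes its speed limit or range.

ROBOT

A 6-joint arm with a two-finger parallel gripper is mounted at the origin on a cart in front of the work surface, level with it; the furniture and walls round the work are solid. World frame = base frame: x ahead of the robot, y to its left, z up, the work surface at z = 0. Lengths are in mm, angles in rad, forces in N, time in s.
With the tool pointing down it reaches from about 400 to 925 mm from the base axis. Payload 12.5 kg.
Tool frame: the origin (TCP) lies at the very end of the fingers, on their centre line; the grasp point (between the pads) lies 19 mm behind it; z points along the fingers, y is the line along which they close (so a half turn about z gives the same grasp; the last joint's range is limited). The gripper opens to 95 mm and grips with 3 to 60 N. Pads are 20 mm wide; open, the fingers measure 119 mm over their backs; the gripper's body (75 mm by 180 mm) begins 59 mm behind the grasp point.
Start: joints at [1.204, 0.491, 1.559, -0, 1.092, -0.106], TCP at [161.141, 603.888, 214.661] pointing down, gripper open.
Joint ranges: [-3.1, 3.1], [-0.84, 2.19], [0.05, 2.79], [-1.13, 4.28], [0.06, 2.93], [-2.69, 2.69]. Speed limits (rad/s): [2.22, 2.22, 2.79, 3.14, 3.14, 3.14].

INTERFACE

Orientations are given as [roll, pitch, yaw] about the fixed x, y, z axes, in that order (R = Rz(yaw) Ry(pitch) Rx(roll)).
In Python, from cell import state, read_camera, camera_info, job_done gives the robot as it stands.
- The arm moves only by the shell command python3 -m handwheel FILE, which reads ROWS from the file FILE. ROWS is a JSON list of rows, 1 to 5 of them, each written [[dx, dy, dz], turn, opening]: dx, dy, dz in normalised numbers (1 is 200 mm), then a turn about the tool's z in shares of 4 rad (1.0 is 4 rad), then the opening from 0.0 (shut) to 1.0 (fully open); each row is the pose to reach, as a shift and turn from the pose commanded when the command began, along the tool's axes at that moment; what a row does not reach only later rows make up. A row lasts 1/12 s, in which the tool goes at most 41.7 mm and 0.125 rad, less where a joint would pass 70% of its speed; a pose out of reach is approached as far as the arm can. The fingers move at their own pace and stop on an object; the grip force is fixed at half the most. Time passes only in rows, so rows that do not move let the fingers close. It prints the time, the measured TCP pose, the force, the opening and the grip force at its end. Shift and turn numbers lie between -1 and 1, and a call with a number outside is refused. Input that does not fit is refused with a message, and nothing moves.
- state(): the state, without advancing time (a new reading comes with each control period).
- read_camera(name): name is "side" or "top" or "wrist"; returns (picture, depth): 384x512x3 uint8, red, green, blue; 384x512 float32, mm along the optical axis (not along the pixel's ray), 0 where there is no reading.
- camera_info(name): a dict with "vertical_fov" (degrees; the focal length in pixels is half the picture's height over the tangent of half this angle, whatever the lens; pixels are square), "cx", "cy" (the principal point, pixels), "origin" and "attitude" of the camera in the world. Camera axes: x right, y down, z forward; pixel columns grow to the right and rows downward; lengths in mm; the calibration is good to about 2 mm. A picture is of the moment at which its call begins: read the wrist's pose just before it. camera_info takes no time and is no camera call; for the wrist camera it gives the pose at the moment of the call.
- job_done(): hands the job in; it is judged then, once.
The state is a dict: "t": time; "joints": joint angles; "qvel": joint speeds; "tau": joint torques, N m; "eef_pos": TCP position; "tcp_rot": TCP orientation; "ft_force": force on the tool from outside, world axes, zero at the start; "moment": the same for the moment, N m; "opening": opening from 0.0 (shut) to 1.0 (fully open); "grip_force": force on a finger pad.
Only numpy, scipy, OpenCV 4.12 (cv2) and the standard library are available. Lean on these libraries where they do the work, as an engineer would, in place of code of your own. Each camera call takes 0.05 s, during which the arm holds its last target. There are 200 camera calls.

## Working session

There is one attempt and no reset: what is moved stays moved. The work goes in short steps, Python scripts to look and compute and a shell command to move; the robot and the scene stay as the last step left them, time stands still between calls to the robot, and variables do not carry over. Pictures are saved under pics/ and viewed, at most 10 in all, crops included, and the job is handed in when it is done.

```bash
mkdir -p pics
cat > h.py <<'E'
import numpy as np, cv2
from scipy.spatial.transform import Rotation as R
from cell import state, read_camera, camera_info
def rot(a):
    a=np.array(a,float)
    return a if a.shape==(3,3) else R.from_euler('xyz',a).as_matrix()
def world(u,v,d,ci):
    f=192/np.tan(np.radians(ci['vertical_fov'])/2)
    u,v,d=[np.asarray(x,float) for x in (u,v,d)]
    p=np.stack([(u-ci['cx'])/f*d,(v-ci['cy'])/f*d,d],-1)
    return p@rot(ci['attitude']).T+np.array(ci['origin'])
E
python3 - <<'E'
from h import *
s=state();print(s)
ims=[]
for n in('top','side'):
    ci=camera_info(n);print(n,ci)
    p,d=read_camera(n);np.savez('pics/'+n,p=p,d=d)
    cv2.imwrite(f'pics/{n}0.png',p[:,:,::-1])
    hsv=cv2.cvtColor(p,cv2.COLOR_RGB2HSV)
    m=cv2.inRange(hsv,(95,90,40),(128,255,255))
    k,l,st,c=cv2.connectedComponentsWithStats(m)
    for i in range(1,k):
        if st[i,4]>40:
            v,u=np.where((l==i)&(d>0));w=world(u,v,d[v,u],ci)
            print(st[i],c[i].round(1),np.median(w,0).round(1),w.min(0).round(),w.max(0).round())
E
```

```text
{'t': 0.0, 'joints': array([ 1.20441468e+00,  4.91565863e-01,  1.55946224e+00,  2.95648040e-06,
        1.09168433e+00, -1.05562261e-01]), 'qvel': array([-0.00040989,  0.00121169,  0.00116645, -0.00126296,  0.00033763,
       -0.00059981]), 'tau': array([ 2.05561182e-04, -6.12655950e+01, -2.58176279e+01,  6.92420150e-02,
        4.83175053e-02, -1.10248370e-04]), 'eef_pos': array([161.03614514, 603.64306182, 214.05342652]), 'tcp_rot': array([-3.14047939e+00, -1.20593829e-04,  2.88077183e+00]), 'ft_force': array([-1.44961384, -0.17091211,  0.39497082]), 'moment': array([ 0.02854895,  0.01206217, -0.01868359]), 'grip_force': 0.0, 'opening': 1.001355439467178}
top {'vertical_fov': 48.159648639560416, 'cx': 254.34670031099105, 'cy': 191.39821291601015, 'origin': array([ 355.73008663,   -7.45975178, 1317.52370136]), 'attitude': array([-3.03562494, -0.0144261 , -1.54211539])}
[180 179  21  19 305] [190. 188.] [489.1 161.  108.2] [463. 135.  87.] [515. 189. 114.]
[215 187  19  20 300] [223.9 196.6] [467.1  64.3 108.1] [441.  38.  88.] [495.  90. 116.]
[249 196  19  20 301] [257.9 205.3] [446.  -32.5 108.2] [420. -62.   9.] [473.  -7. 115.]
[354 230  15   9  67] [361.3 234.1] [ 374.8 -352.5   12.2] [ 363. -466. -545.] [ 391. -331.   21.]
side {'vertical_fov': 48.70753587626098, 'cx': 251.025208600838, 'cy': 185.1610064675849, 'origin': array([  473.16793285, -1226.66530572,   808.15554711]), 'attitude': array([-2.14791679,  0.02283159, -0.03370716])}
[233 136  24  25 357] [244.7 147.5] [479.9 134.6 103.1] [433.  30. -64.] [532. 437. 110.]
[227 162  19  14 213] [236.3 168.2] [448.3 -40.6 103.9] [ 402.  -64. -167.] [478. 447. 109.]
[208 252  10  12  67] [212.4 256.9] [ 375.1 -350.9    7.6] [ 303. -375. -693.] [389. 431.  14.]
```

View pics/top0.png

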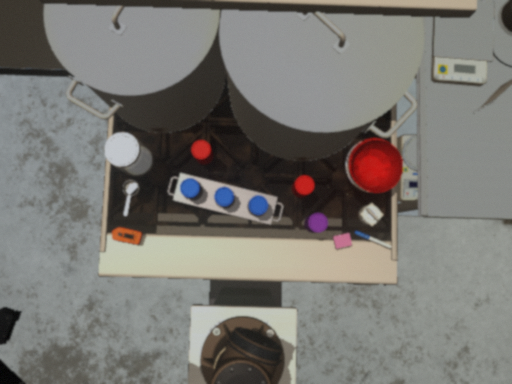

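View pics/side0.png

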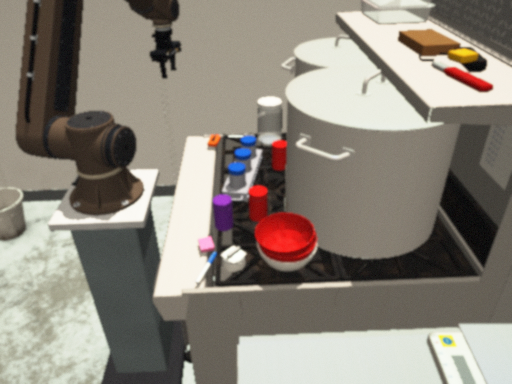

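The top view shows the caddy with three blue lids at (190,188), (224,197) and (258,205). Red look-alikes are at (201,149) and (304,185), the purple one at (317,222), the jar at (122,148) and the bowls at (374,165). The side view agrees. The lids measure z≈108 and about 99 mm apart, as they should.

```bash
cat >> h.py <<'E'
def ray(u,v,z,ci):
    a=world(u,v,1.,ci)-ci['origin'];return ci['origin']+a*(z-ci['origin'][2])/a[2]
def delta(target):
    s=state();return (rot(s['tcp_rot']).T@(np.array(target)-s['eef_pos'])).round(1)
def lids(p,d,ci,amin=150,z=108):
    hsv=cv2.cvtColor(p,cv2.COLOR_RGB2HSV)
    m=cv2.inRange(hsv,(95,90,40),(128,255,255))
    out=[]
    for c in cv2.findContours(m,cv2.RETR_EXTERNAL,cv2.CHAIN_APPROX_NONE)[0]:
        if cv2.contourArea(c)>amin:
            q=c.reshape(-1,2);w=ray(q[:,0],q[:,1],z,ci)[:,:2].astype(np.float32)
            out.append(((cv2.minEnclosingCircle(q.astype(np.float32))[0]),)+cv2.fitEllipse(w))
    return out
E
python3 - <<'E'
from h import *
f=np.load('pics/top.npz');ci=camera_info('top')
for o in lids(f['p'],f['d'],ci):print(np.round(np.concatenate([np.ravel(x) for x in o]),1))
for n,u,v,z in(('red',201,149,108),('red2',304,185,108),('jar',122,148,182),('bowls',374,165,111)):print(n,ray(u,v,z,ci).round(),world(u,v,f['d'][v,u],ci).round())
s=state();print(delta([489,161,214]))
E
```

```text
Traceback (most recent call last):
  File "h.py", line 22, in lids
    q=c.reshape(-1,2);w=ray(q[:,0],q[:,1],z,ci)[:,:2].astype(np.float32)
                        ~~~^^^^^^^^^^^^^^^^^^^^
  File "h.py", line 13, in ray
    a=world(u,v,1.,ci)-ci['origin'];return ci['origin']+a*(z-ci['origin'][2])/a[2]
      ~~~~~^^^^^^^^^^^
  File "h.py", line 10, in world
    p=np.stack([(u-ci['cx'])/f*d,(v-ci['cy'])/f*d,d],-1)
ValueError: all input arrays must have the same shape
```

```bash
sed -i "s/a=world(u,v,1.,ci)-ci\['origin'\];return.*/a=world(u,v,np.ones(np.shape(u)),ci)-ci['origin'];return ci['origin']+a*((z-ci['origin'][2])\/a[...,2:])/" h.py
python3 - <<'E'
from h import *
f=np.load('pics/top.npz');ci=camera_info('top')
for o in lids(f['p'],f['d'],ci):print(np.round(np.concatenate([np.ravel(x) for x in o]),1))
for n,u,v,z in(('red',201,149,108),('red2',304,185,108),('jar',122,148,182),('bowls',374,165,111)):print(n,ray(u,v,z,ci).round(),world(u,v,f['d'][v,u],ci).round())
print(delta([489,161,214]))
E
```

```text
[257.9 205.3 445.8 -32.3  52.1  53.7  85.4]
[223.8 196.6 467.6  64.2  50.8  55.  116.5]
[190.  188.  489.1 160.9  51.6  55.2 143. ]
red [602. 135. 108.] [603. 135. 102.]
red2 [ 507. -162.  108.] [ 509. -164.   92.]
jar [583. 337. 182.] [583. 336. 184.]
bowls [ 571. -360.  111.] [ 582. -379.   47.]
[-4.310e+02 -3.431e+02  4.000e-01]
```

Careful with the scale: shifts go in shares of 200 mm and turns go in shares of 4 rad. That gives: -148 mm / 200 = -0.74, -118 mm / 200 = -0.59.

```bash
echo '[[[-0.125, -0.1, 0], 0, 1], [[-0.28, -0.22, 0], 0, 1], [[-0.435, -0.345, 0], 0, 1], [[-0.59, -0.465, 0], 0, 1], [[-0.74, -0.59, 0], 0, 1]]' > path.dat && python3 -m handwheel path.dat
echo '[[[-0.155, -0.12, 0], 0, 1], [[-0.31, -0.245, 0], 0, 1], [[-0.465, -0.37, 0], 0, 1], [[-0.62, -0.49, 0], 0, 1], [[-0.74, -0.59, 0], 0, 1]]' > path.dat && python3 -m handwheel path.dat
python3 - <<'E'
from h import *
print(delta([489,161,214]))
E
```

```text
t: 0.52
eef_pos: [274.4, 450.1, 214.4]
tcp_rot: [-3.141, -0.0, 2.881]
ft_force: [0.3, 0.4, 0.8]
opening: 1.001
grip_force: 0.0
t: 0.93
eef_pos: [387.4, 297.4, 214.6]
tcp_rot: [-3.141, 0.0, 2.88]
ft_force: [-0.4, 0.3, 0.0]
opening: 1.003
grip_force: 0.0
[-133.4 -105.5    0.6]
```

Scaled: -100 mm / 200 = -0.5, -93 mm / 200 = -0.465.

```bash
echo '[[[-0.155, -0.12, 0], 0, 1], [[-0.31, -0.245, 0], 0, 1], [[-0.465, -0.37, 0], 0, 1], [[-0.5, -0.4, 0], 0, 1], [[-0.5, -0.4, 0], 0, 1]]' > path.dat && python3 -m handwheel path.dat
python3 - <<'E'
from h import *
print(delta([489,161,214]))
ci=camera_info('wrist');p,d=read_camera('wrist');cv2.imwrite('pics/w1.png',p[:,:,::-1])
for o in lids(p,d,ci,400):print(np.round(np.concatenate([np.ravel(x) for x in o]),1))
print(ci,state()['tcp_rot'])
E
```

```text
t: 1.35
eef_pos: [463.5, 194.5, 214.3]
tcp_rot: [-3.141, -0.0, 2.877]
ft_force: [0.3, 0.8, 0.0]
opening: 1.0
grip_force: 0.0
[-33.4 -25.6   0.3]
[ 35.  225.5 440.2 -22.   39.9  70.4 169.2]
[132.5 221.5 465.3  67.5  46.2  65.   26.2]
[231.1 218.6 489.7 164.2  53.9  59.4  65.5]
{'vertical_fov': 65.1970497352394, 'cx': 253.695907203176, 'cy': 187.8841023895789, 'origin': array([391.02090246, 213.56868265, 384.57672285]), 'attitude': array([ 2.87339534e+00, -3.88513932e-04,  1.30625190e+00])} [-3.14140925e+00 -7.59800998e-04  2.87823429e+00]
```

```bash
cat >> h.py <<'E'
def tops(p,d,ci):
    hsv=cv2.cvtColor(p,cv2.COLOR_RGB2HSV)
    m=cv2.inRange(hsv,(95,90,40),(128,255,255))
    v,u=np.mgrid[:384,:512];w=world(u,v,d,ci)
    m[(abs(w[...,2]-108)>4)|(d<=0)]=0
    r=[]
    for c in cv2.findContours(m,cv2.RETR_EXTERNAL,cv2.CHAIN_APPROX_NONE)[0]:
        if cv2.contourArea(c)>300:
            q=c.reshape(-1,2);g=ray(q[:,0],q[:,1],108,ci)[:,:2].astype(np.float32)
            e=cv2.fitEllipse(g);r.append([*q.mean(0),*e[0],*e[1],np.median(w[q[:,1],q[:,0],2])])
    return np.round(r,1)
E
python3 - <<'E'
from h import *
ci=camera_info('wrist');p,d=read_camera('wrist')
print(tops(p,d,ci))
E
```

```text
[[ 30.7 222.1 438.8 -27.   34.   60.5 106.5]
 [127.7 221.3 465.5  65.2  44.8  58.5 106.9]
 [230.3 220.4 490.  163.8  53.9  55.4 107.5]]
```

View pics/w1.png

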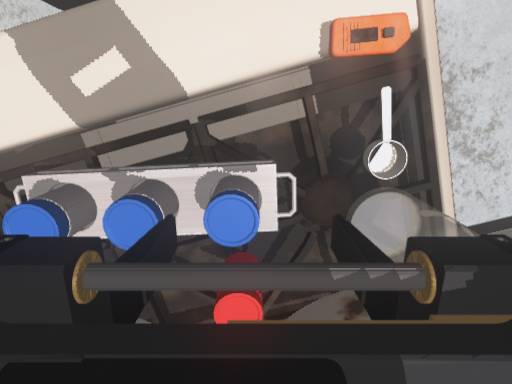

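The wrist view has the left lid at (230,220), with its neighbours at (130,221) and (33,224). It agrees with the top camera to within 3 mm. Next I move over the left lid, turn to align with the row, and descend to just above the lid.

Scaled: 80 mm / 200 = 0.4, -33.5 mm / 200 = -0.1675, -0.043 rad / 4 = -0.0108.

```bash
echo '[[[-0.085, -0.06, 0], -0.0108, 1], [[-0.1675, -0.121, 0], -0.0108, 1], [[-0.1675, -0.121, 0.15], -0.0108, 1], [[-0.1675, -0.121, 0.35], -0.0108, 1], [[-0.1675, -0.121, 0.4], -0.0108, 1]]' > path.dat && python3 -m handwheel path.dat
echo '[[[0, 0, 0], 0, 1]]' > path.dat && python3 -m handwheel path.dat
python3 - <<'E'
from h import *
print(delta([489.5,162.3,58]))
ci=camera_info('wrist');p,d=read_camera('wrist');cv2.imwrite('pics/w2.png',p[:,:,::-1]);print(tops(p,d,ci))
ci=camera_info('top');p,d=read_camera('top');print(tops(p,d,ci))
E
```

```text
t: 1.87
eef_pos: [485.7, 165.2, 130.8]
tcp_rot: [-3.14, -0.005, 2.925]
ft_force: [-0.7, 0.5, -0.3]
opening: 0.997
grip_force: 0.0
t: 1.95
eef_pos: [486.5, 165.4, 132.6]
tcp_rot: [-3.14, -0.005, 2.925]
ft_force: [-0.4, 0.1, 0.2]
opening: 1.001
grip_force: 0.0
[-4.  -2.2 74.6]
[[252.8 221.9 490.3 163.5  53.9  55.6 107.5]
 [109.4 219.4 466.7  67.7  51.6  53.  106.8]]
[]
```

View pics/w2.png

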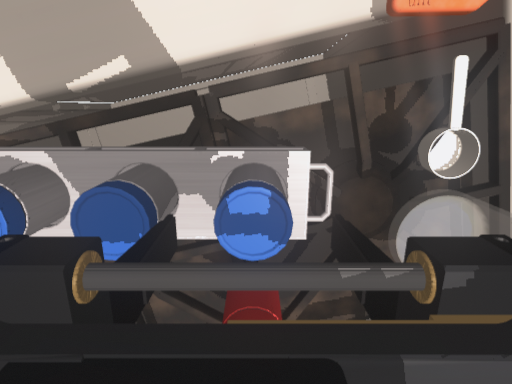

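The wrist view shows the lid at column 253, between fingers at columns 175 and 338. It is centred to about 1 mm along the closing line, with free space on both sides. I descend with a small shift and close.

Scaled: 74 mm / 200 = 0.37, -1.2 mm / 200 = -0.006.

```bash
echo '[[[-0.02, -0.006, 0.05], 0, 1], [[-0.02, -0.006, 0.2], 0, 1], [[-0.02, -0.006, 0.325], 0, 1], [[-0.02, -0.006, 0.37], 0, 1], [[-0.02, -0.006, 0.37], 0, 1]]' > path.dat && python3 -m handwheel path.dat
python3 -c "from h import *;s=state();print(delta([490,163.8,58]),s['ft_force'],s['tau'][:3])"
echo '[[[0, 0, 0], 0, 0.8], [[0, 0, 0], 0, 0.65], [[0, 0, 0], 0, 0.4], [[0, 0, 0], 0, 0], [[0, 0, 0], 0, 0]]' > path.dat && python3 -m handwheel path.dat
echo '[[[0, 0, 0], 0, 0], [[0, 0, 0], 0, 0], [[0, 0, 0], 0, 0]]' > path.dat && python3 -m handwheel path.dat
```

```text
t: 2.47
eef_pos: [491.7, 162.4, 59.7]
tcp_rot: [-3.141, -0.002, 2.924]
ft_force: [-0.9, -1.4, 0.2]
opening: 1.004
grip_force: 0.0
[2.  1.  1.7] [-0.93486017 -1.44406213  0.18306227] [-3.58608796e-02 -5.34492481e+01 -1.45161393e+01]
t: 2.88
eef_pos: [492.4, 162.5, 61.4]
tcp_rot: [3.141, 0.001, 2.924]
ft_force: [0.0, -0.3, 0.3]
opening: 0.708
grip_force: 0.0
t: 3.13
eef_pos: [492.3, 162.5, 61.0]
tcp_rot: [3.141, 0.001, 2.924]
ft_force: [-0.6, 1.4, 4.2]
opening: 0.592
grip_force: 30.0
```

The fingers closed on 56 mm, which matches the canister. I lift it and hold.

Scaled: -52 mm / 200 = -0.26, -38 mm / 200 = -0.19.

```bash
echo '[[[0, 0, -0.02], 0, 0], [[0, 0, -0.06], 0, 0], [[0, 0, -0.12], 0, 0], [[0, 0, -0.19], 0, 0], [[0, 0, -0.26], 0, 0]]' > path.dat && python3 -m handwheel path.dat
echo '[[[0, 0, -0.04], 0, 0], [[0, 0, -0.06], 0, 0], [[0, 0, -0.06], 0, 0], [[0, 0, -0.06], 0, 0], [[0, 0, -0.06], 0, 0]]' > path.dat && python3 -m handwheel path.dat
for i in 1 2 3; do echo '[[[0, 0, 0], 0, 0], [[0, 0, 0], 0, 0], [[0, 0, 0], 0, 0]]' > path.dat && python3 -m handwheel path.dat|grep ft; done
python3 - <<'E'
from h import *
s=state();print(s['eef_pos'],s['ft_force'],s['grip_force'],s['moment'],s['tau'][:3])
p,d=read_camera('wrist');cv2.imwrite('pics/w3.png',p[:,:,::-1])
E
```

```text
t: 3.55
eef_pos: [491.7, 162.3, 113.4]
tcp_rot: [-3.141, -0.001, 2.924]
ft_force: [-0.1, -0.4, -2.7]
opening: 0.589
grip_force: 30.0
t: 3.97
eef_pos: [491.7, 162.4, 124.0]
tcp_rot: [-3.141, -0.001, 2.924]
ft_force: [-0.1, -0.2, -3.3]
opening: 0.589
grip_force: 30.0
ft_force: [-0.1, 0.1, -3.6]
ft_force: [0.4, 0.1, -3.3]
ft_force: [0.1, -0.9, -3.4]
[492.0391747  162.40969308 124.65088067] [ 0.10776255 -0.90642331 -3.38523852] 29.986264714971185 [ 0.02472584 -0.01735055  0.01403305] [-1.99713751e-03 -5.37870634e+01 -1.97200924e+01]
```

View pics/w3.png

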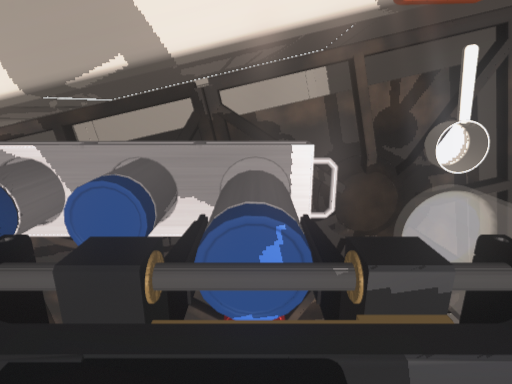

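The left canister is held upright, clear of the caddy and with its lid level (about 255,260). It weighs about 3.4 N, so it is a light one. I set it back in its well.

Scaled: 58 mm / 200 = 0.29, 52 mm / 200 = 0.26.

```bash
echo '[[[0, 0, 0.04], 0, 0], [[0, 0, 0.12], 0, 0], [[0, 0, 0.2], 0, 0], [[0, 0, 0.26], 0, 0], [[0, 0, 0.29], 0, 0]]' > path.dat && python3 -m handwheel path.dat
echo '[[[0, 0, 0.015], 0, 0], [[0, 0, 0.03], 0, 0], [[0, 0, 0.03], 0, 0], [[0, 0, 0.03], 0, 0]]' > path.dat && python3 -m handwheel path.dat
echo '[[[0, 0, 0], 0, 0.65], [[0, 0, 0], 0, 0.8], [[0, 0, 0], 0, 1], [[0, 0, 0], 0, 1], [[0, 0, 0], 0, 1]]' > path.dat && python3 -m handwheel path.dat
echo '[[[0, 0, -0.05], 0, 1], [[0, 0, -0.2], 0, 1], [[0, 0, -0.4], 0, 1], [[0, 0, -0.5], 0, 1], [[0, 0, -0.5], 0, 1]]' > path.dat && python3 -m handwheel path.dat
python3 - <<'E'
from h import *
ci=camera_info('wrist');p,d=read_camera('wrist');print(tops(p,d,ci))
print(delta([470.0,65.5,160]),state()['ft_force'])
E
```

```text
t: 5.18
eef_pos: [491.4, 162.3, 64.8]
tcp_rot: [-3.141, -0.002, 2.924]
ft_force: [-0.2, 0.0, -2.6]
opening: 0.59
grip_force: 30.0
t: 5.52
eef_pos: [492.3, 162.5, 61.0]
tcp_rot: [3.141, 0.001, 2.924]
ft_force: [0.1, 0.1, -2.4]
opening: 0.588
grip_force: 30.0
t: 5.93
eef_pos: [492.2, 162.4, 60.8]
tcp_rot: [3.141, 0.0, 2.924]
ft_force: [0.1, -0.1, -0.2]
opening: 0.874
grip_force: 0.0
t: 6.35
eef_pos: [493.7, 162.8, 165.5]
tcp_rot: [3.139, 0.007, 2.924]
ft_force: [-0.1, -0.3, -0.6]
opening: 1.002
grip_force: 0.0
[[ 15.9 198.  452.2 -20.8  33.4  58.1 105.9]
 [252.8 197.2 490.2 162.6  53.8  55.2 107.7]
 [129.3 197.5 469.1  66.7  54.1  55.8 107.4]]
[  1.4 -99.8   3.1] [-0.51467616  0.32073958 -0.63086048]
```

The left canister is home, its lid at (490,163) and z≈108. I shift to the middle one.

Scaled: -99 mm / 200 = -0.495, -85 mm / 200 = -0.425.

```bash
echo '[[[0.005, -0.1, 0], 0, 1], [[0.005, -0.275, 0], 0, 1], [[0.005, -0.425, 0], 0, 1], [[0.005, -0.495, 0], 0, 1], [[0.005, -0.495, 0.1], 0, 1]]' > path.dat && python3 -m handwheel path.dat
echo '[[[0, 0, 0.05], 0, 1], [[0, 0, 0.05], 0, 1]]' > path.dat && python3 -m handwheel path.dat
python3 - <<'E'
from h import *
ci=camera_info('wrist');p,d=read_camera('wrist');t=tops(p,d,ci);print(t)
for r in t: print(delta([r[2],r[3],60]))
E
```

```text
t: 6.82
eef_pos: [470.0, 63.8, 142.1]
tcp_rot: [3.141, 0.003, 2.922]
ft_force: [-0.1, 1.0, 0.7]
opening: 1.001
grip_force: 0.0
t: 6.98
eef_pos: [468.3, 65.6, 128.5]
tcp_rot: [-3.141, -0.004, 2.923]
ft_force: [-0.0, -0.4, -0.7]
opening: 0.999
grip_force: 0.0
[[254.4 219.2 468.9  65.7  53.9  55.5 107.6]
 [108.3 217.4 445.6 -30.1  52.   54.  106.7]
 [399.8 216.4 487.7 161.5  52.   54.6 107.1]]
[-0.3 -0.1 69.5]
[  1.7 -98.6  69.6]
[ 2.1 97.5 69.5]
```

Centred within a millimetre. I descend, grip and lift.

Scaled: 70 mm / 200 = 0.35, 62 mm / 200 = 0.31.

```bash
echo '[[[0, 0, 0.05], 0, 1], [[0, 0, 0.2], 0, 1], [[0, 0, 0.31], 0, 1], [[0, 0, 0.35], 0, 1], [[0, 0, 0.35], 0, 0.8]]' > path.dat && python3 -m handwheel path.dat
echo '[[[0, 0, 0], 0, 0.65], [[0, 0, 0], 0, 0.4], [[0, 0, 0], 0, 0], [[0, 0, 0], 0, 0], [[0, 0, 0], 0, 0]]' > path.dat && python3 -m handwheel path.dat
echo '[[[0, 0, 0], 0, 0], [[0, 0, 0], 0, 0], [[0, 0, 0], 0, 0], [[0, 0, 0], 0, 0]]' > path.dat && python3 -m handwheel path.dat
```

```text
t: 7.45
eef_pos: [469.0, 66.1, 59.5]
tcp_rot: [-3.141, -0.003, 2.924]
ft_force: [0.2, 0.0, -0.4]
opening: 0.97
grip_force: 0.0
t: 7.87
eef_pos: [470.0, 66.0, 61.3]
tcp_rot: [3.141, 0.001, 2.924]
ft_force: [1.2, 0.3, -0.7]
opening: 0.634
grip_force: 0.0
t: 8.2
eef_pos: [469.9, 66.0, 61.1]
tcp_rot: [3.141, 0.001, 2.924]
ft_force: [-0.4, -0.0, 7.2]
opening: 0.571
grip_force: 30.0
```

Scaled: -52 mm / 200 = -0.26, -38 mm / 200 = -0.19.

```bash
echo '[[[0, 0, -0.02], 0, 0], [[0, 0, -0.06], 0, 0], [[0, 0, -0.12], 0, 0], [[0, 0, -0.19], 0, 0], [[0, 0, -0.26], 0, 0]]' > path.dat && python3 -m handwheel path.dat | grep -v rot
echo '[[[0, 0, -0.04], 0, 0], [[0, 0, -0.06], 0, 0], [[0, 0, -0.06], 0, 0], [[0, 0, -0.06], 0, 0], [[0, 0, -0.06], 0, 0]]' > path.dat && python3 -m handwheel path.dat | grep -v rot
for i in 1 2 3; do echo '[[[0, 0, 0], 0, 0], [[0, 0, 0], 0, 0], [[0, 0, 0], 0, 0]]' > path.dat && python3 -m handwheel path.dat|grep ft; done
python3 - <<'E'
from h import *
ci=camera_info('wrist');p,d=read_camera('wrist');print(tops(p,d,ci),state()['opening'])
E
```

```text
t: 8.62
eef_pos: [469.4, 66.0, 113.5]
ft_force: [-0.4, 0.6, -3.2]
opening: 0.573
grip_force: 30.0
t: 9.03
eef_pos: [469.3, 66.0, 124.1]
ft_force: [-0.4, 0.7, -3.9]
opening: 0.573
grip_force: 30.0
ft_force: [0.3, -0.3, -2.4]
ft_force: [1.1, -0.5, -2.6]
ft_force: [-0.0, 0.3, -2.9]
[[401.2 212.9 484.8 163.3  42.4  59.8 106.7]
 [104.3 213.9 442.3 -30.3  42.3  59.7 106.5]] 0.5749541823344972
```

The middle one is about 2.7 N, also light. The opening reads slightly narrower than before, so I check its lid is level before lowering.

Run:
```python
from h import *
ci=camera_info('wrist');p,d=read_camera('wrist');s=state()
hsv=cv2.cvtColor(p,cv2.COLOR_RGB2HSV);m=cv2.inRange(hsv,(95,90,40),(128,255,255))
v,u=np.where((m>0)&(d>0));w=world(u,v,d[v,u],ci);w=w[(w[:,2]>155)&(w[:,2]<195)]
c=w.mean(0);n=np.linalg.lstsq(np.c_[w[:,:2]-c[:2],np.ones(len(w))],w[:,2],rcond=None)[0]
print(len(w),c,n,w.min(0),w.max(0),s['eef_pos'],s['ft_force'],s['moment'],s['opening'])
cv2.imwrite('pics/w4.png',p[:,:,::-1])
```

```text
7550 [464.27829778  66.61634427 169.79283926] [ 4.95434618e-02 -1.30502195e-02  1.69792839e+02] [441.18783752  37.92295623 155.26460199] [496.73946509  93.54185292 173.63221658] [469.66551492  65.98228581 124.63013512] [ 0.44716634  0.73959689 -3.1726018 ] [ 0.00404359 -0.04261029 -0.08227868] 0.569686058670106
```

View pics/w4.png

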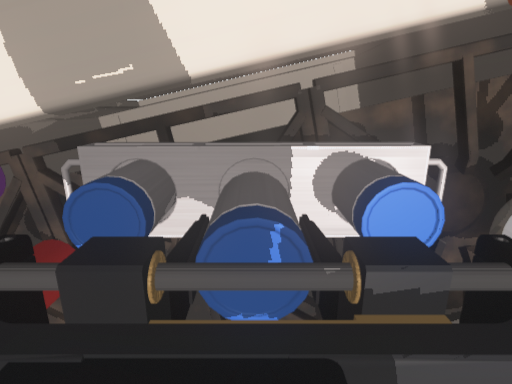

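The middle canister hangs upright, its lid centred at about (255,262), and the other two are home. I set it back.

Scaled: 58 mm / 200 = 0.29, 52 mm / 200 = 0.26.

```bash
echo '[[[0, 0, 0.04], 0, 0], [[0, 0, 0.12], 0, 0], [[0, 0, 0.2], 0, 0], [[0, 0, 0.26], 0, 0], [[0, 0, 0.29], 0, 0]]' > path.dat && python3 -m handwheel path.dat | grep -v rot
echo '[[[0, 0, 0.015], 0, 0], [[0, 0, 0.03], 0, 0], [[0, 0, 0.03], 0, 0], [[0, 0, 0.03], 0, 0]]' > path.dat && python3 -m handwheel path.dat| grep -v rot
echo '[[[0, 0, 0], 0, 0.65], [[0, 0, 0], 0, 0.8], [[0, 0, 0], 0, 1], [[0, 0, 0], 0, 1], [[0, 0, 0], 0, 1]]' > path.dat && python3 -m handwheel path.dat| grep -v rot
echo '[[[0, 0, -0.05], 0, 1], [[0, 0, -0.2], 0, 1], [[0, 0, -0.4], 0, 1], [[0, 0, -0.5], 0, 1], [[0, 0, -0.5], 0, 1]]' > path.dat && python3 -m handwheel path.dat| grep -v rot
python3 - <<'E'
from h import *
ci=camera_info('wrist');p,d=read_camera('wrist');t=tops(p,d,ci);print(t)
for r in t: print(delta([r[2],r[3],60]))
E
```

```text
t: 10.3
eef_pos: [469.0, 66.0, 64.9]
ft_force: [0.0, -0.6, -3.0]
opening: 0.574
grip_force: 30.0
t: 10.63
eef_pos: [470.0, 66.0, 61.0]
ft_force: [0.3, -0.8, -3.2]
opening: 0.573
grip_force: 30.0
t: 11.05
eef_pos: [469.8, 66.0, 60.8]
ft_force: [-0.4, 0.5, 0.3]
opening: 0.866
grip_force: 0.0
t: 11.47
eef_pos: [471.3, 66.0, 164.5]
ft_force: [-0.4, -0.5, 0.5]
opening: 1.0
grip_force: 0.0
[[127.9 198.8 447.6 -31.1  54.2  56.1 107.3]
 [377.8 198.8 490.2 162.1  54.3  55.1 107.7]
 [253.1 198.9 468.9  65.8  53.7  55.2 107.8]]
[  1.8 -99.9 102.3]
[  1.9  98.  102.5]
[  1.9  -0.7 102.4]
```

The middle one is home too. On to the right-hand canister.

Scaled: -99 mm / 200 = -0.495, -85 mm / 200 = -0.425.

```bash
echo '[[[0.005, -0.1, 0], 0, 1], [[0.005, -0.275, 0], 0, 1], [[0.005, -0.425, 0], 0, 1], [[0.005, -0.495, 0], 0, 1], [[0.005, -0.495, 0.1], 0, 1]]' > path.dat && python3 -m handwheel path.dat| grep -v rot
echo '[[[0, 0, 0.05], 0, 1], [[0, 0, 0.05], 0, 1]]' > path.dat && python3 -m handwheel path.dat| grep -v rot
python3 - <<'E'
from h import *
ci=camera_info('wrist');p,d=read_camera('wrist');t=tops(p,d,ci);print(t)
for r in t: print(delta([r[2],r[3],60]))
E
```

```text
t: 11.93
eef_pos: [447.7, -32.8, 141.5]
ft_force: [0.4, -0.3, -1.3]
opening: 1.002
grip_force: 0.0
t: 12.1
eef_pos: [445.9, -30.6, 128.1]
ft_force: [-0.2, -0.1, 0.2]
opening: 1.001
grip_force: 0.0
[[252.8 221.2 447.4 -31.9  54.   55.6 107.6]
 [399.9 218.  466.   64.8  51.8  54.  106.9]]
[-1.5 -1.2 69.2]
[ 1.3 97.2 69.2]
```

Scaled: 70 mm / 200 = 0.35, 62 mm / 200 = 0.31.

```bash
echo '[[[0, -0.005, 0.05], 0, 1], [[0, -0.005, 0.2], 0, 1], [[0, -0.005, 0.31], 0, 1], [[0, -0.005, 0.35], 0, 1], [[0, -0.005, 0.35], 0, 0.8]]' > path.dat && python3 -m handwheel path.dat| grep -v rot
echo '[[[0, 0, 0], 0, 0.65], [[0, 0, 0], 0, 0.4], [[0, 0, 0], 0, 0], [[0, 0, 0], 0, 0], [[0, 0, 0], 0, 0]]' > path.dat && python3 -m handwheel path.dat| grep -v rot
echo '[[[0, 0, 0], 0, 0], [[0, 0, 0], 0, 0], [[0, 0, 0], 0, 0], [[0, 0, 0], 0, 0]]' > path.dat && python3 -m handwheel path.dat| grep -v rot
```

```text
t: 12.57
eef_pos: [446.5, -31.1, 59.4]
ft_force: [-0.1, -0.3, 0.1]
opening: 0.967
grip_force: 0.0
t: 12.98
eef_pos: [447.4, -31.5, 61.3]
ft_force: [-0.7, -0.2, -0.2]
opening: 0.638
grip_force: 0.0
t: 13.32
eef_pos: [447.3, -31.5, 61.1]
ft_force: [-1.0, 0.6, 6.4]
opening: 0.577
grip_force: 30.0
```

Scaled: -52 mm / 200 = -0.26, -38 mm / 200 = -0.19.

```bash
echo '[[[0, 0, -0.02], 0, 0], [[0, 0, -0.06], 0, 0], [[0, 0, -0.12], 0, 0], [[0, 0, -0.19], 0, 0], [[0, 0, -0.26], 0, 0]]' > path.dat && python3 -m handwheel path.dat | grep -v rot
echo '[[[0, 0, -0.04], 0, 0], [[0, 0, -0.06], 0, 0], [[0, 0, -0.06], 0, 0], [[0, 0, -0.06], 0, 0], [[0, 0, -0.06], 0, 0]]' > path.dat && python3 -m handwheel path.dat | grep -v rot
for i in 1 2 3; do echo '[[[0, 0, 0], 0, 0], [[0, 0, 0], 0, 0], [[0, 0, 0], 0, 0]]' > path.dat && python3 -m handwheel path.dat|grep ft; done
```

```text
t: 13.73
eef_pos: [446.6, -31.3, 113.3]
ft_force: [-0.2, -0.2, -6.7]
opening: 0.578
grip_force: 30.0
t: 14.15
eef_pos: [446.7, -31.4, 124.0]
ft_force: [0.2, 1.2, -5.7]
opening: 0.577
grip_force: 30.0
ft_force: [0.0, -0.2, -6.8]
ft_force: [-0.3, 0.1, -7.1]
ft_force: [0.1, 0.5, -7.3]
```

The right-hand canister weighs about 7 N, so it is the full one. I keep it in hand, raise it 80 mm more, let it settle and check.

Scaled: -75 mm / 200 = -0.375, -65 mm / 200 = -0.325.

```bash
echo '[[[0, 0, -0.04], 0, 0], [[0, 0, -0.125], 0, 0], [[0, 0, -0.225], 0, 0], [[0, 0, -0.325], 0, 0], [[0, 0, -0.375], 0, 0]]' > path.dat && python3 -m handwheel path.dat | grep -v rot
echo '[[[0, 0, -0.025], 0, 0], [[0, 0, -0.025], 0, 0], [[0, 0, -0.025], 0, 0], [[0, 0, -0.025], 0, 0], [[0, 0, -0.025], 0, 0]]' > path.dat && python3 -m handwheel path.dat
echo '[[[0, 0, 0], 0, 0], [[0, 0, 0], 0, 0], [[0, 0, 0], 0, 0], [[0, 0, 0], 0, 0], [[0, 0, 0], 0, 0]]' > path.dat && python3 -m handwheel path.dat
python3 - <<'E'
from h import *
ci=camera_info('wrist');p,d=read_camera('wrist');print(tops(p,d,ci))
a=p;p,d=read_camera('side');ci=camera_info('side');print(tops(p,d,ci))
c=cv2.resize(p[90:250,150:330],None,fx=2.4,fy=2.4)
cv2.imwrite('pics/f.png',np.hstack([a[:384,:360],c])[:,:,::-1]);s=state();print(s['eef_pos'],s['ft_force'],abs(s['qvel']).max(),s['t'])
E
```

```text
t: 15.32
eef_pos: [447.6, -31.5, 202.2]
ft_force: [0.6, -0.1, -7.2]
opening: 0.577
grip_force: 30.0
t: 15.73
eef_pos: [446.8, -31.4, 203.9]
tcp_rot: [3.142, -0.001, 2.924]
ft_force: [-0.1, 0.6, -7.0]
opening: 0.579
grip_force: 30.0
t: 16.15
eef_pos: [447.1, -31.5, 204.6]
tcp_rot: [3.141, -0.0, 2.924]
ft_force: [0.2, -0.5, -6.5]
opening: 0.575
grip_force: 30.0
[[467.5 188.6 489.8 161.1  54.6  57.1 107.4]
 [361.6 189.5 469.   65.5  54.1  54.4 107.9]]
[]
[447.08094765 -31.4490106  204.58979929] [ 0.05975842  0.0448609  -7.14988183] 0.0015717346532693353 16.25
```

View pics/f.png

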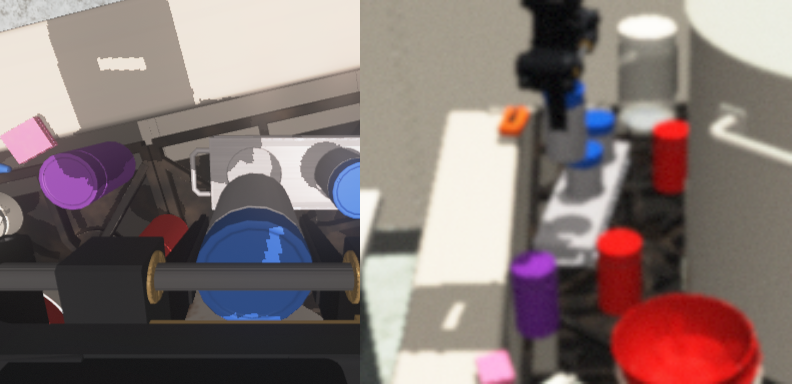

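The composite shows the full canister held upright at (255,260) on the left and (565,125) on the right. The other two are seated in the caddy and the bystanders have not moved. Its underside is about 153 mm above the range top.

```bash
python3 -c "from cell import job_done;print(job_done())"
```

```text
the job is handed in; nothing more can be done
None
```

The job is handed in: I hefted all three canisters left to right (about 3.4, 2.8 and 7.0 N), and the arm is holding the heaviest, the right-hand one, upright and still about 15 cm above the range top, with the other two home in the caddy.

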